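Tilt the larger test meter out of its foam and lay it display up

TASK

Two test meters lie face down, each sunk in its own foam block. Take the larger meter by the hinged hanging tab at its end, lift that end first so that it tilts up out of the cutout, then turn it over and lay it, display up, in the middle of the cork mat, holding the tab until the meter has gone over. Leave the smaller meter in its foam.

Things in the scene. Friction and masses are not known exactly. Their poses are not given: they have to be found in the camera images.
- large_meter_tab_grip (a point): Grip point on the larger meter's hanging tab: an upright steel plate 22 mm wide (along y), 9 mm thick (x, at the start from tail to tab end), with a dark eye; free to grip 12 to 41 mm above its pivot pin; this point is 28 mm above the pin. The tab turns almost freely about y, a half turn round the meter's end, so a meter lifted by it hangs tail down; unloaded it keeps its angle.
- large_meter_centre (a point): Centre of the larger test meter, a grey plastic slab 100 x 48 x 24 mm, 0.14 to 0.28 kg. x points to the tab end; the pivot pin is on this axis, 59 mm from the centre. The tail end is rounded (12 mm radius, its centre 97 mm from the pin), so it rolls or slides on the mat. z points out of its back (up at the start), the display is on the -z face. Lifted straight up by the tab it tilts and comes out.
- foam_large: Dark foam block of the larger meter, fixed, 148 x 77 x 32 mm; x points to the tab end. The origin lies on the bench under the cutout's centre; the cutout is 24 mm deep, its floor 8 mm above the bench. The meter lies in it flush with the top, with 1.5 to 4 mm of play.
- small_meter_centre (a point): Centre of the smaller test meter, 72 x 38 x 20 mm, of the same shape and make, face down in its own foam block (120 x 67 x 28 mm) with a tab of the same size. To be left alone.
- cork_mat: Cork mat, fixed, 130 x 130 x 10 mm thick; the origin is the centre of its underside, on the bench. A meter lying on it has its centre 22 mm above the bench. Near by stand the vice (190 mm high), the toolbox (170 mm) and, at the back, a rack of hammers whose heads reach out 270 to 320 mm above the bench: carry the meter in front of the hammers, not in a wide swing.

How it is judged:
By the outcome, as a careful person would: the job done as asked, in the order asked, and still so for the second after the job is handed in, with the robot touching nothing.
It also fails if it takes over 46 s, if anything falls off the work surface, if the arm or the gripper's body presses on something with over 40 N, if the wrist force passes 120 N, or if a joint passes its speed limit or range.

ROBOT

A 6-joint arm with a two-finger parallel gripper is mounted at the origin on a cart in front of the work surface, level with it; the furniture and walls round the work are solid. World frame = base frame: x ahead of the robot, y to its left, z up, the work surface at z = 0. Lengths are in mm, angles in rad, forces in N, time in s.
With the tool pointing down it reaches from about 350 to 875 mm from the base axis. Payload 4.2 kg.
Tool frame: the origin (TCP) lies at the very end of the fingers, on their centre line; the grasp point (between the pads) lies 19 mm behind it; z points along the fingers, y is the line along which they close (so a half turn about z gives the same grasp; the last joint's range is limited). The gripper opens to 85 mm and grips with 20 to 120 N. Pads are 22 mm wide; open, the fingers measure 114 mm over their backs; the gripper's body (76 mm by 85 mm) begins 54 mm behind the grasp point. The pads swing forward as they close: fully open they stand 13 mm farther back than shut.
Start: joints at [1.423, 0.385, 0.008, 0, -1.194, -0.259], TCP at [247.262, 573.987, 231.312] pointing down, gripper open.
Joint ranges: [-3.14, 3.14], [-1.21, 2.06], [-1.07, 1.41], [-3.16, 2.05], [-2.99, -0.16], [-3.1, 3.1]. Speed limits (rad/s): [2.79, 2.79, 3.14, 3.14, 3.14, 3.14].

INTERFACE

Orientations are given as a unit quaternion [x, y, z, w].
In Python, from bench import read_state, get_image, camera_model, job_done gives the robot as it stands.
- The arm moves only by the shell command python3 -m handwheel 'ROWS'. ROWS is JSON, a list of rows, each a list of 7 numbers: the shift along the tool's x, y, z in m, then the turn, a rotation vector about the tool's x, y, z in rad, then the gripper's target within -1 to 1 (fully open at 1, half-way at 0, shut at -1). In form: [[dx, dy, dz, wx, wy, wz, jaw], ...]. A call has 1 to 10 rows; each row is the pose to reach, as a shift and turn from the pose commanded when the call began, along the tool's axes at that moment; what a row does not reach only later rows make up. A row lasts 1/8 s, in which the tool goes at most 62.5 mm and 10.7 degrees, less where a joint would pass 70% of its speed; a pose out of reach is approached as far as the arm can. A call with a gripper value outside its range is refused whole. The fingers move at their own pace and stop on an object; the grip force is fixed at half the most. Time passes only in rows, so rows that repeat a pose let the fingers close. It gives the time, the measured TCP pose, the force, the opening and the grip force at its end, in the units of the state.
- read_state(): the state, without advancing time (a new reading comes with each control period).
- get_image(name): name is "side" or "top"; returns (picture, depth): 480x640x3 uint8, blue, green, red; 480x640 float32, mm along the optical axis (not along the pixel's ray), 0 where there is no reading.
- camera_model(name): a dict with "K" (3x3 intrinsics, pixels), "dist" ([k1, k2, p1, p2, k3] as OpenCV has them; the pictures are not rectified), "rvec" (rotation vector, rad) and "tvec" (3), from world to camera coordinates, as OpenCV has them. Camera axes: x right, y down, z forward; pixel columns grow to the right and rows downward; lengths in mm; the calibration is good to about 2 mm. A picture is of the moment at which its call begins. camera_model takes no time and is no camera call.
- job_done(): hands the job in; it is judged then, once.
The state is a dict: "clock": time; "joints": joint angles; "joint_vel": joint speeds; "joint_efforts": joint torques, N m; "position": TCP position; "ee_rot": TCP orientation; "contact_force": force on the tool from outside, world axes, zero at the start; "wrist_torque": the same for the moment, N m; "gripper_width": finger opening in mm; "grasp_force": force on a finger pad.
Only numpy, scipy, OpenCV 4.12 (cv2) and the standard library are available. Lean on these libraries where they do the work, as an engineer would, in place of code of your own. Each camera call takes 0.05 s, during which the arm holds its last target. There are 200 camera calls.

## Working session

There is one attempt and no reset: what is moved stays moved. The work goes in short steps, Python scripts to look and compute and a shell command to move; the robot and the scene stay as the last step left them, time stands still between calls to the robot, and variables do not carry over. Pictures are saved under pics/ and viewed, at most 13 in all, crops included, and the job is handed in when it is done.

```bash
mkdir -p pics
cat > h.py <<'E'
import numpy as np,cv2
from bench import *
from scipy.spatial.transform import Rotation as R
def cloud(n):
    im,d=get_image(n);m=camera_model(n);K=np.array(m["K"],float);D=np.array(m["dist"],float)
    r=cv2.Rodrigues(np.array(m["rvec"],float))[0];t=np.array(m["tvec"],float).ravel()
    v,u=np.mgrid[0:480,0:640]
    p=cv2.undistortPoints(np.stack([u,v],-1).reshape(-1,1,2).astype(np.float64),K,D).reshape(480,640,2)
    c=np.dstack([p*d[...,None],d])
    W=(c-t)@r
    W[d==0]=np.nan
    return im,d,W
E
python3 - <<'E'
from h import *
print(read_state())
for n in("top","side"):
    im,d,W=cloud(n);cv2.imwrite(f"pics/{n}0.png",im);np.savez(f"{n}0.npz",im=im,W=W)
    m=camera_model(n);r=cv2.Rodrigues(np.array(m["rvec"],float))[0];print(n,-r.T@np.array(m["tvec"],float).ravel(),r[2])
E
```

```text
{'clock': 0.0, 'joints': array([ 1.42258369e+00,  3.85535773e-01,  6.63755144e-03, -5.01668527e-04,
       -1.19399972e+00, -2.58644434e-01]), 'joint_vel': array([-0.00046522, -0.00045883,  0.00099415, -0.00025205, -0.00062801,
        0.00022461]), 'joint_efforts': array([ 3.70525795e-04, -3.92290843e+01,  1.88409930e+01,  4.18619335e+00,
       -4.38168659e-03, -2.25877535e-06]), 'position': array([247.05372808, 573.46598668, 230.23832187]), 'ee_rot': array([ 9.79360407e-01, -2.02118863e-01, -1.74793576e-04,  1.06207181e-03]), 'contact_force': array([ 0.22836017, -0.23972737,  0.2275764 ]), 'wrist_torque': array([-0.05020468,  0.05181357,  0.01077032]), 'grasp_force': 0.0, 'gripper_width': 85.56564911149742}
top [267.89580109 307.32917775 989.74716396] [ 0.20670529  0.00971233 -0.97835505]
side [ -24.72180108 -222.03107859  496.75725269] [ 0.58084606  0.62675116 -0.51942356]
```

View pics/top0.png

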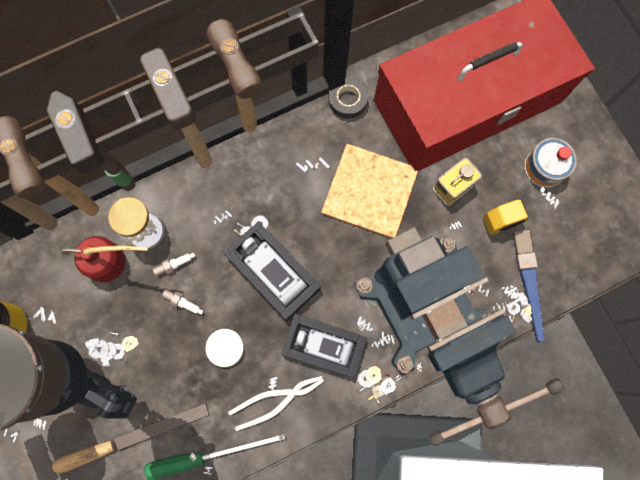

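View pics/side0.png

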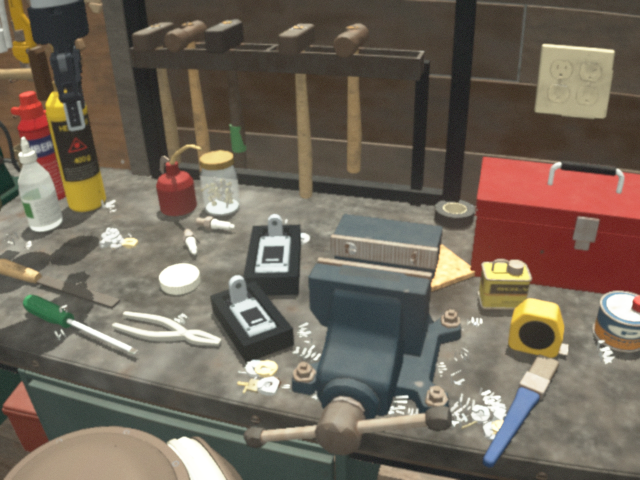

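The top view shows the large foam at about (272,270) with its tab at (250,240), the small foam at (325,347), the mat at (370,190), and the vice and toolbox to the right of the mat. The hammers are above it.

Run:
```python
from h import *
z=np.load("top0.npz");im=z["im"];W=z["W"]
for u,v in[(100,300),(600,300),(320,100),(320,420)]:print(u,v,W[v,u].round())
def box(mask,name):
    n,l,s,c=cv2.connectedComponentsWithStats(mask.astype(np.uint8))
    i=1+np.argmax(s[1:,4]);P=W[l==i];r=cv2.minAreaRect(P[:,:2].astype(np.float32));print(name,len(P),r,np.nanmedian(P[:,2]));print(cv2.boxPoints(r).round(1).tolist());return P
v,u=np.mgrid[0:480,0:640]
hsv=cv2.cvtColor(im,cv2.COLOR_BGR2HSV)
roi=lambda a,b,c,d:(u>a)&(u<b)&(v>c)&(v<d)
ok=np.isfinite(W[...,2])
box(roi(315,425,140,240)&ok&(W[...,2]>4)&(W[...,2]<18)&(hsv[...,1]>70)&(hsv[...,2]>130),"mat")
F=roi(215,330,215,325)&ok
box(F&(W[...,2]>24)&(W[...,2]<42),"foamL top")
box(F&(W[...,2]>24)&(W[...,2]<42)&(im.min(2)>90),"meterL")
P=box(F&(W[...,2]>44)&(W[...,2]<100),"tabL");print(np.nanmean(P,0),np.nanmax(P[:,2]),np.nanmin(P[:,2]))
S=roi(278,375,310,385)&ok
box(S&(W[...,2]>21)&(W[...,2]<36),"foamS")
z=np.load("side0.npz");im=z["im"];W=z["W"]
ok=np.isfinite(W[...,2])
for nm,a in(("L",(255,295,205,262)),("S",(220,255,265,320))):
    P=box(roi(*a)&ok&(W[...,2]>46)&(W[...,2]<110)&(im.min(2)>80),"tab side "+nm);print(np.nanmean(P,0),np.nanmax(P[:,2]),np.nanmin(P[:,2]))
T=roi(0,640,0,480)&ok
z=np.load("top0.npz");W=z["W"]
for nm,a in(("vice",(360,480,225,350)),("toolbox",(370,480,60,170)),("hammers",(0,260,10,200))):
    Q=W[roi(*a)];Q=Q[Q[:,2]>100];print(nm,np.percentile(Q,[1,50,99],axis=0).round().tolist())
cv2.imwrite("pics/c.png",np.hstack([cv2.resize(np.load("top0.npz")["im"][210:330,215:335],(400,400)),cv2.resize(np.load("side0.npz")["im"][205:305,225:325],(400,400))]))
```

```text
100 300 [361. 664.   2.]
600 300 [ 509. -465. -655.]
320 100 [733. 326.   4.]
320 420 [196. 293.   1.]
mat 5609 ((574.8109741210938, 232.18911743164062), (131.84396362304688, 133.05972290039062), 74.01773071289062) 10.132744222789082
[[492.70001220703125, 187.10000610351562], [620.5999755859375, 150.5], [656.9000244140625, 277.20001220703125], [529.0, 313.8999938964844]]
foamL top 4005 ((425.3114929199219, 386.0404968261719), (148.93829345703125, 77.28271484375), 47.08875274658203) 31.443937547592924
[[346.29998779296875, 357.79998779296875], [402.8999938964844, 305.20001220703125], [504.29998779296875, 414.29998779296875], [447.70001220703125, 466.8999938964844]]
meterL 2905 ((426.2412109375, 385.6971740722656), (147.91067504882812, 76.09737396240234), 47.43748474121094) 31.260323057239617
[[348.20001220703125, 357.0], [404.20001220703125, 305.5], [504.29998779296875, 414.3999938964844], [448.20001220703125, 465.8999938964844]]
tabL 92 ((460.45416259765625, 423.26611328125), (8.89213752746582, 21.110679626464844), 48.83420181274414) 58.34761809854024
[[449.6000061035156, 426.8999938
[... 666 characters left out ...]
75, 417.79998779296875], [456.0, 431.0]]
[460.67362712 418.41201747  53.18841737] 60.23940838621624 46.09480696453459
tab side S 159 ((322.36041259765625, 328.18341064453125), (13.191753387451172, 20.827802658081055), 85.53300476074219) 53.24225640278441
[[311.5, 322.3999938964844], [332.20001220703125, 320.79998779296875], [333.29998779296875, 333.8999938964844], [312.5, 335.6000061035156]]
[320.98195564 326.22380327  52.77359935] 59.86343292408044 46.19618837248637
vice [[311.0, 91.0, 102.0], [402.0, 149.0, 171.0], [463.0, 205.0, 176.0]]
toolbox [[614.0, 81.0, 105.0], [694.0, 148.0, 128.0], [752.0, 230.0, 162.0]]
hammers [[462.0, 409.0, 119.0], [608.0, 596.0, 298.0], [730.0, 727.0, 424.0]]
```

View pics/c.png

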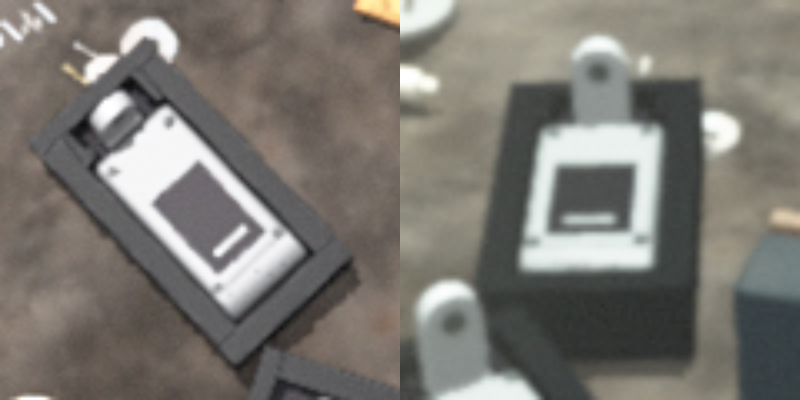

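The crop shows the large meter face down with its tab upright at the upper left. The heights and sizes match the data. Next I work out the tool moves.

```bash
cat >> h.py <<'E'
def go(x,y,z,yaw=None):
    "yaw = wanted world angle (deg) of tool y axis, mod 360"
    s=read_state();q=R.from_quat(s["ee_rot"]);M=q.as_matrix()
    l=M.T@(np.array([x,y,z])-s["position"])/1000
    a=np.degrees(np.arctan2(M[1,1],M[0,1]))
    w=np.zeros(3)
    if yaw is not None:
        t=np.radians(yaw);Y=np.array([np.cos(t),np.sin(t),0]);Z=np.array([0,0,-1.]);T=np.column_stack([np.cross(Y,Z),Y,Z]);w=R.from_matrix(M.T@T).as_rotvec()
    print("shift",l.round(4),"turn",w.round(3),"yaw now",a.round(1),"j6",s["joints"][5].round(2),"t",round(s["clock"],2))
E
python3 - <<'E'
from h import *
go(460.5,422,130,47.1);go(460.5,422,130,227.1)
E
```

```text
shift [0.256  0.0545 0.1005] turn [ 1.0e-03  3.0e-03 -2.8e+00] yaw now -113.3 j6 -0.26 t 0.1
shift [0.256  0.0545 0.1005] turn [ 0.002 -0.     0.342] yaw now -113.3 j6 -0.26 t 0.1
```

```bash
python3 -m handwheel '[[0.05,0.011,0.02,0,0,0.1,1],[0.1,0.022,0.04,0,0,0.2,1],[0.15,0.033,0.06,0,0,0.3,1],[0.2,0.044,0.08,0,0,0.342,1],[0.235,0.05,0.095,0,0,0.342,1],[0.256,0.0545,0.1,0,0,0.342,1],[0.256,0.0545,0.1,0,0,0.342,1],[0.256,0.0545,0.1,0,0,0.342,1],[0.256,0.0545,0.1,0,0,0.342,1]]'
python3 - <<'E'
from h import *
go(460.5,422,35,227.1)
im,d,W=cloud("side");cv2.imwrite("pics/s1.png",im[80:320,120:440])
E
```

```text
clock: 1.23
position: [460.2, 423.7, 132.0]
ee_rot: [0.931, -0.365, 0.0, -0.001]
contact_force: [-0.9, -0.1, 0.2]
gripper_width: 85.7
grasp_force: 0.0
shift [0.0014 0.0011 0.097 ] turn [-0.001  0.     0.002] yaw now -132.8 j6 -0.18 t 1.23
```

View pics/s1.png

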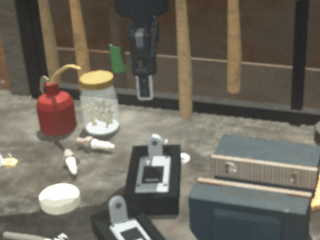

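The gripper hangs above the large meter's tab, which sits at crop pixel (154,143). Now I descend.

```bash
python3 -m handwheel '[[0,0,0.03,0,0,0,1],[0,0,0.055,0,0,0,1],[0,0,0.075,0,0,0,1],[0,0,0.088,0,0,0,1],[0,0,0.096,0,0,0,1],[0,0,0.096,0,0,0,1],[0,0,0.096,0,0,0,1]]'; python3 -c "
from h import *
go(460.5,422,35,227.1)"
```

```text
clock: 2.15
position: [461.2, 423.1, 36.1]
ee_rot: [0.931, -0.366, 0.0, -0.001]
contact_force: [-0.4, 0.0, 0.1]
gripper_width: 85.3
grasp_force: 0.0
shift [0.0003 0.0013 0.0011] turn [-0.002  0.     0.   ] yaw now -132.9 j6 -0.18 t 2.15
```

```bash
python3 -m handwheel '[[0,0.001,0.001,0,0,0,0],[0,0.001,0.001,0,0,0,-1],[0,0.001,0.001,0,0,0,-1],[0,0.001,0.001,0,0,0,-1],[0,0.001,0.001,0,0,0,-1],[0,0.001,0.001,0,0,0,-1],[0,0.001,0.001,0,0,0,-1],[0,0.001,0.001,0,0,0,-1]]'
```

```text
clock: 3.15
position: [460.3, 422.1, 34.4]
ee_rot: [0.931, -0.366, 0.0, -0.0]
contact_force: [1.0, 0.0, -0.0]
gripper_width: 7.9
grasp_force: 60.9
```

```bash
python3 -m handwheel '[[0,0,-0.004,0,0,0,-1],[0,0,-0.01,0,0,0,-1],[0,0,-0.018,0,0,0,-1],[0,0,-0.026,0,0,0,-1],[0,0,-0.034,0,0,0,-1],[0,0,-0.042,0,0,0,-1],[0,0,-0.05,0,0,0,-1],[0,0,-0.058,0,0,0,-1],[0,0,-0.064,0,0,0,-1],[0,0,-0.066,0,0,0,-1]]'
python3 - <<'E'
from h import *
im,d,W=cloud("side");cv2.imwrite("pics/s2.png",cv2.resize(im[140:300,180:380],(600,480)))
E
```

```text
clock: 4.4
position: [460.2, 422.1, 100.9]
ee_rot: [0.931, -0.366, 0.0, -0.0]
contact_force: [0.0, 0.3, -2.2]
gripper_width: 7.6
grasp_force: 60.7
```

View pics/s2.png

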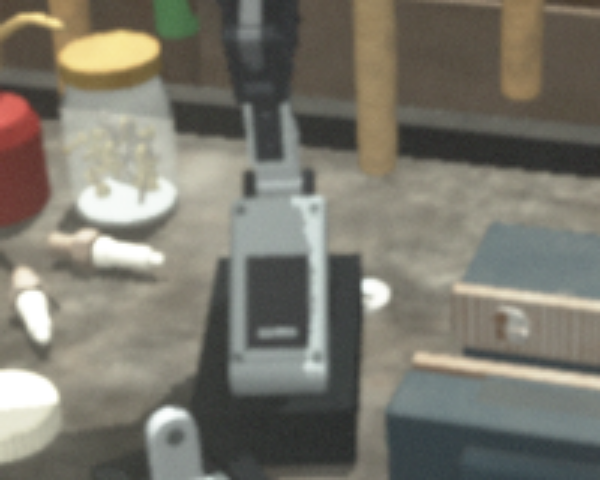

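The meter's tab end is up and its tail is still in the cutout, so it is tilting out as planned. I keep lifting and check clearances round the mat.

```bash
python3 -m handwheel '[[0,0,-0.006,0,0,0,-1],[0,0,-0.014,0,0,0,-1],[0,0,-0.024,0,0,0,-1],[0,0,-0.034,0,0,0,-1],[0,0,-0.044,0,0,0,-1],[0,0,-0.054,0,0,0,-1],[0,0,-0.064,0,0,0,-1],[0,0,-0.074,0,0,0,-1],[0,0,-0.082,0,0,0,-1],[0,0,-0.086,0,0,0,-1]]'
python3 - <<'E'
from h import *
W=np.load("top0.npz")["W"].reshape(-1,3);W=W[np.isfinite(W[:,2])];c=np.array([574.8,232.2])
for a in(110,125,135,150):
    e=np.array([np.cos(np.radians(a)),np.sin(np.radians(a))])
    for k in(-38,-20,59):
        p=c+k*e
        for zl in(25,105,210):
            Q=W[W[:,2]>zl];r=np.linalg.norm(Q[:,:2]-p,axis=1);i=r.argmin();print(a,k,p.round(),zl,r[i].round(),Q[i].round())
p0=c-38*np.array([-.7071,.7071])
go(*p0,180,135)
E
```

```text
clock: 5.7
position: [460.2, 422.0, 186.9]
ee_rot: [0.931, -0.366, 0.0, -0.0]
contact_force: [-0.1, 0.1, -2.1]
gripper_width: 7.8
grasp_force: 60.6
110 -38 [588. 196.] 25 41.0 [609. 162. 120.]
110 -38 [588. 196.] 105 41.0 [609. 162. 120.]
110 -38 [588. 196.] 210 163.0 [681. 330. 272.]
110 -20 [582. 213.] 25 59.0 [609. 162. 120.]
110 -20 [582. 213.] 105 59.0 [609. 162. 120.]
110 -20 [582. 213.] 210 153.0 [681. 330. 272.]
110 59 [555. 288.] 25 114.0 [470. 211.  88.]
110 59 [555. 288.] 105 119.0 [607. 395. 307.]
110 59 [555. 288.] 210 119.0 [607. 395. 307.]
125 -38 [597. 201.] 25 41.0 [614. 164. 116.]
125 -38 [597. 201.] 105 41.0 [614. 164. 116.]
125 -38 [597. 201.] 210 154.0 [681. 330. 272.]
125 -20 [586. 216.] 25 58.0 [614. 164. 116.]
125 -20 [586. 216.] 105 58.0 [614. 164. 116.]
125 -20 [586. 216.] 210 148.0 [681. 330. 272.]
125 59 [541. 281.] 25 99.0 [470. 211.  88.]
125 59 [541. 281.] 105 124.0 [444. 203. 107.]
125 59 [541. 281.] 210 132.0 [607. 395. 307.]
135 -38 [602. 205.] 25 42.0 [626. 171. 118.]
135 -38 [602. 205.] 105 42.0 [626. 171. 118.]
135 -38 [602. 205.] 210 148.0 [681. 330. 272.]
135 -20 [589. 218.] 25 59.0 [614. 164. 116.]
135 -20 [589. 218.] 105 59.0 [614. 164. 116.]
135 -20 [589. 218.] 210 145.0 [681. 330. 272.]
135 59 [533. 274.] 25 89.0 [470. 211.  88.]
135 59 [533. 274.] 105 114.0 [444. 203. 107.]
135 59 [533. 274.] 210 141.0 [607. 395. 307.]
150 -38 [608. 213.] 25 46.0 [628. 172. 108.]
150 -38 [608. 213.] 105 46.0 [628. 172. 108.]
150 -38 [608. 213.] 210 138.0 [681. 330. 272.]
150 -20 [592. 222.] 25 61.0 [626. 171. 118.]
150 -20 [592. 222.] 105 61.0 [626. 171. 118.]
150 -20 [592. 222.] 210 140.0 [681. 330. 272.]
150 59 [524. 262.] 25 74.0 [470. 211.  88.]
150 59 [524. 262.] 105 99.0 [444. 203. 107.]
150 59 [524. 262.] 210 157.0 [607. 395. 307.]
shift [0.2512 0.0624 0.0069] turn [-0.000e+00  1.000e-03  1.607e+00] yaw now -132.9 j6 -0.18 t 5.7
```

```bash
python3 -m handwheel '[[0.01,0.002,0,0,0,0.08,-1],[0.03,0.008,0,0,0,0.22,-1],[0.055,0.014,0,0,0,0.38,-1],[0.085,0.021,0,0,0,0.55,-1],[0.115,0.029,0,0,0,0.72,-1],[0.145,0.037,0,0,0,0.89,-1],[0.175,0.045,0,0,0,1.06,-1],[0.205,0.052,0,0,0,1.23,-1],[0.225,0.057,0,0,0,1.39,-1],[0.238,0.06,0,0,0,1.52,-1]]'; python3 -c "
from h import *
go(597,210,180,135)"
```

```text
clock: 6.95
position: [594.0, 214.8, 186.0]
ee_rot: [-0.42, 0.907, -0.0, -0.0]
contact_force: [0.2, 0.2, -1.9]
gripper_width: 7.6
grasp_force: 60.6
shift [ 0.0017 -0.0054  0.006 ] turn [ 0.    -0.001  0.082] yaw now 139.7 j6 -1.31 t 6.95
```

```bash
python3 -m handwheel '[[0.001,-0.003,0.005,0,0,0.05,-1],[0.0015,-0.005,0.012,0,0,0.08,-1],[0.0015,-0.005,0.02,0,0,0.08,-1],[0.0015,-0.005,0.028,0,0,0.08,-1],[0.0015,-0.005,0.036,0,0,0.08,-1],[0.0015,-0.005,0.042,0,0,0.08,-1],[0.0015,-0.005,0.046,0,0,0.08,-1],[0.0015,-0.005,0.047,0,0,0.08,-1],[0.0015,-0.005,0.047,0,0,0.08,-1]]'
python3 - <<'E'
from h import *
go(597,210,135,135)
im,d,W=cloud("top");cv2.imwrite("pics/t3.png",cv2.resize(im[120:280,290:490],(600,480)))
E
```

```text
clock: 8.07
position: [596.6, 211.6, 139.5]
ee_rot: [-0.386, 0.922, -0.0, 0.0]
contact_force: [1.1, -0.2, -2.5]
gripper_width: 7.7
grasp_force: 60.6
shift [ 0.0009 -0.0014  0.0045] turn [-0.     0.     0.007] yaw now 135.4 j6 -1.37 t 8.07
```

View pics/t3.png

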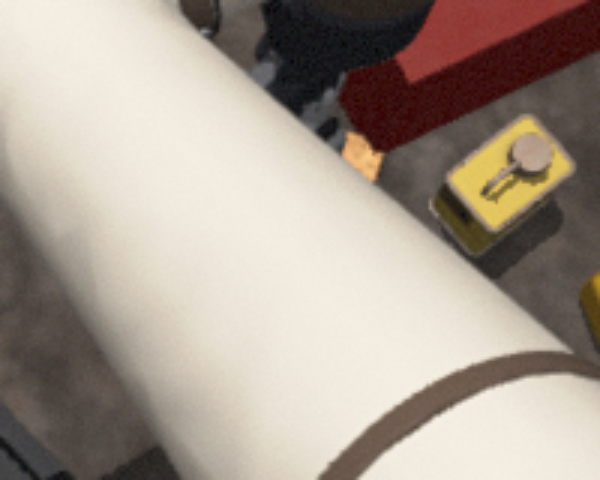

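The arm blocks the top view, so I find contact by force, lowering a little at a time.

```bash
python3 -m handwheel '[[0,0,0.002,0,0,0,-1],[0,0,0.004,0,0,0,-1],[0,0,0.004,0,0,0,-1],[0,0,0.004,0,0,0,-1]]';  python3 -m handwheel '[[0,0,0.001,0,0,0,-1],[0,0,0.001,0,0,0,-1],[0,0,0.001,0,0,0,-1]]'
python3 - <<'E'
from h import *
for n in range(4):
    s=read_state();print(s["contact_force"].round(2),s["position"].round(1));im,d,W=cloud("side")
cv2.imwrite("pics/s4.png",cv2.resize(im[100:300,340:540],(600,600)))
E
```

```text
clock: 8.62
position: [596.5, 211.6, 135.3]
ee_rot: [-0.386, 0.922, -0.0, 0.0]
contact_force: [-0.7, 0.2, -1.8]
gripper_width: 8.1
grasp_force: 60.6
clock: 9.0
position: [596.5, 211.6, 134.3]
ee_rot: [-0.386, 0.922, -0.0, 0.0]
contact_force: [-0.7, 0.3, -1.9]
gripper_width: 7.6
grasp_force: 60.6
[-0.69  0.26 -1.89] [596.5 211.6 134.3]
[ 0.07 -0.21 -1.67] [596.5 211.6 134.3]
[ 0.04  0.25 -2.54] [596.5 211.6 134.3]
[ 0.29  0.84 -1.8 ] [596.5 211.6 134.3]
```

View pics/s4.png

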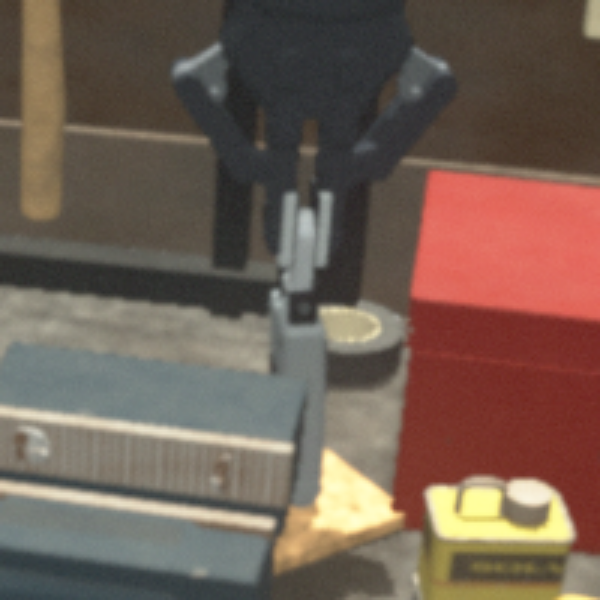

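The meter hangs plumb with its tail at about (308,510) in the crop, just off the mat. I lower it in 1 mm steps with a small drift along tool +y.

```bash
for i in 1 2; do python3 -m handwheel '[[0,0.001,0.001,0,0,0,-1],[0,0.001,0.001,0,0,0,-1]]' | grep -E "pos|contact"; done; python3 -m handwheel '[[0,0.003,0.001,0,0,0,-1],[0,0.003,0.001,0,0,0,-1]]' | grep -E "pos|contact"; python3 -m handwheel '[[0,0.003,0.001,0,0,0,-1],[0,0.003,0.001,0,0,0,-1]]' | grep -E "pos|contact"
```

```text
position: [595.7, 212.3, 133.3]
contact_force: [-0.3, -0.2, -2.1]
position: [595.3, 213.0, 133.1]
contact_force: [-1.7, -0.2, 2.6]
position: [593.3, 215.3, 132.8]
contact_force: [-1.9, -0.1, 6.1]
position: [591.3, 217.4, 132.5]
contact_force: [-2.7, -1.6, 8.2]
```

```bash
python3 -m handwheel '[[0,0.004,0,0,0,0,-1],[0,0.008,0,0,0,0,-1],[0,0.012,0,0,0,0,-1],[0,0.012,0,0,0,0,-1]]' | grep -E "clock|pos|contact"
python3 - <<'E'
from h import *
im,d,W=cloud("side");cv2.imwrite("pics/s5.png",cv2.resize(im[150:300,340:540],(600,450)))
E
```

```text
clock: 10.7
position: [582.1, 226.1, 130.5]
contact_force: [-1.7, 0.6, 3.2]
```

View pics/s5.png

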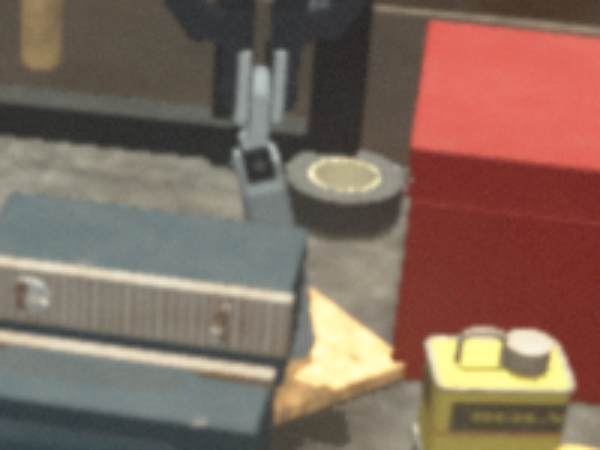

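The meter is leaning the right way, with its pin at (260,165) left of the tail. It goes over along the arc, slightly stretched so that the tail trails.

```bash
python3 -m handwheel '[[0,0.007,0.001,0,0,0,-1],[0,0.014,0.003,0,0,0,-1],[0,0.022,0.006,0,0,0,-1],[0,0.03,0.01,0,0,0,-1],[0,0.037,0.015,0,0,0,-1],[0,0.044,0.02,0,0,0,-1],[0,0.05,0.026,0,0,0,-1],[0,0.056,0.032,0,0,0,-1],[0,0.061,0.038,0,0,0,-1],[0,0.066,0.046,0,0,0,-1]]'
python3 - <<'E'
from h import *
im,d,W=cloud("side");cv2.imwrite("pics/s6.png",cv2.resize(im[150:300,340:540],(600,450)))
E
```

```text
clock: 12.0
position: [535.1, 272.0, 83.5]
ee_rot: [-0.386, 0.922, -0.0, -0.0]
contact_force: [-1.2, 1.3, 0.5]
gripper_width: 7.5
grasp_force: 60.9
```

View pics/s6.png

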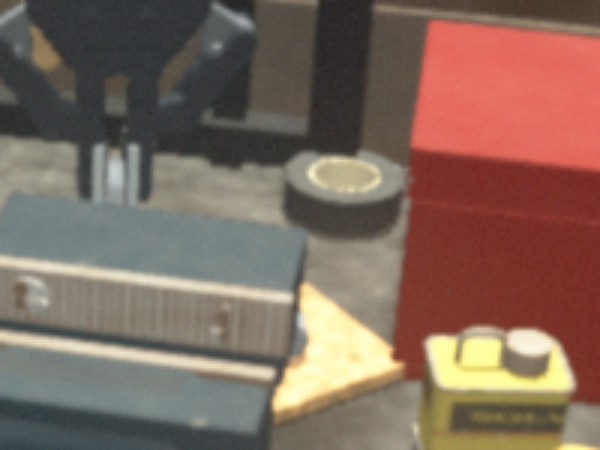

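The tail is just visible at (302,335) on the mat, as the arc predicts. I finish the lowering.

```bash
python3 -m handwheel '[[0,0.004,0.008,0,0,0,-1],[0,0.0075,0.0155,0,0,0,-1],[0,0.01,0.024,0,0,0,-1],[0,0.012,0.032,0,0,0,-1],[0,0.013,0.038,0,0,0,-1],[0,0.013,0.043,0,0,0,-1],[0,0.013,0.045,0,0,0,-1],[0,0.013,0.045,0,0,0,-1]]'; python3 -c "
from h import *
go(533.1,273.9,36.5,135)"
```

```text
clock: 13.05
position: [526.0, 280.9, 39.2]
ee_rot: [-0.386, 0.922, -0.0, -0.0]
contact_force: [-0.4, 0.3, -1.7]
gripper_width: 8.2
grasp_force: 60.8
shift [-0.     -0.01    0.0027] turn [-0.    -0.     0.007] yaw now 135.4 j6 -1.54 t 13.05
```

```bash
python3 -m handwheel '[[0,0,0.0015,0,0,0,-1],[0,-0.002,0.002,0,0,0,-1],[0,-0.004,0.0025,0,0,0,-1],[0,-0.006,0.0025,0,0,0,-1],[0,-0.008,0.0025,0,0,0,-1],[0,-0.01,0.0025,0,0,0,-1],[0,-0.01,0.0025,0,0,0,-1],[0,-0.01,0.0025,0,0,0,-1]]'
python3 - <<'E'
from h import *
go(533.1,273.9,36.5,135)
t,_,_=cloud("top");s,_,_=cloud("side");cv2.imwrite("pics/b7.png",np.hstack([cv2.resize(t[120:280,290:450],(400,400)),cv2.resize(s[180:300,320:480],(400,400))]))
E
```

```text
clock: 14.05
position: [533.3, 273.9, 36.8]
ee_rot: [-0.386, 0.922, -0.0, 0.0]
contact_force: [1.2, 0.2, -0.4]
gripper_width: 8.2
grasp_force: 60.8
shift [0.0001 0.0001 0.0003] turn [-0.     0.     0.007] yaw now 135.4 j6 -1.52 t 14.05
```

View pics/b7.png

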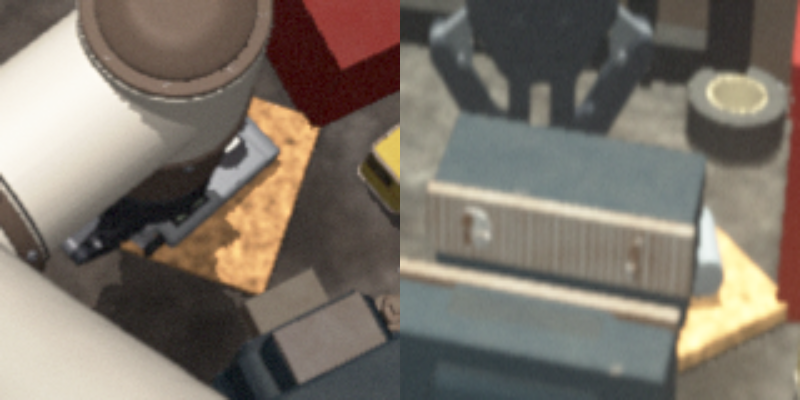

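The meter lies flat on the mat. I release it and retract upward.

```bash
python3 -m handwheel '[[0,0,0,0,0,0,-0.4],[0,0,0,0,0,0,0],[0,0,0,0,0,0,0],[0,0,0,0,0,0,0.3],[0,0,-0.01,0,0,0,0.3],[0,0,-0.03,0,0,0,0.3],[0,0,-0.06,0,0,0,0.3],[0,0,-0.1,0,0,0,0.3],[0,0,-0.14,0,0,0,0.3],[0,0,-0.16,0,0,0,0.3]]'; python3 -c "
from h import *
go(330,500,200)"
```

```text
clock: 15.4
position: [533.9, 274.6, 200.6]
ee_rot: [-0.386, 0.922, 0.001, 0.003]
contact_force: [0.1, 0.1, -0.5]
gripper_width: 55.6
grasp_force: 0.0
shift [-0.0175  0.3035  0.0004] turn [0. 0. 0.] yaw now 135.4 j6 -1.52 t 15.4
```

```bash
python3 -m handwheel '[[0,0.02,0,0,0,0,0.3],[0,0.06,0,0,0,0,0.3],[-0.005,0.1,0,0,0,0,0.3],[-0.01,0.14,0,0,0,0,0.3],[-0.01,0.18,0,0,0,0,0.3],[-0.0175,0.22,0,0,0,0,0.3],[-0.0175,0.25,0,0,0,0,0.3],[-0.0175,0.27,0,0,0,0,0.3],[-0.0175,0.27,0,0,0,0,0.3]]' | head -2
python3 - <<'E'
from h import *
im,d,W=cloud("top");np.savez("t8.npz",im=im,W=W);cv2.imwrite("pics/t8.png",cv2.resize(im[100:400,200:500],(600,600)))
v,u=np.mgrid[0:480,0:640]
m=(u>310)&(u<425)&(v>135)&(v<245)&(W[...,2]>26)&(W[...,2]<42)
n,l,s,c=cv2.connectedComponentsWithStats(m.astype(np.uint8));i=1+np.argmax(s[1:,4]);P=W[l==i]
print(cv2.minAreaRect(P[:,:2].astype(np.float32)),np.median(P[:,2]))
t=(u>310)&(u<425)&(v>135)&(v<245)&(W[...,2]>45)&(W[...,2]<90);print(W[t].mean(0),t.sum(),W[t][:,2].max())
E
```

```text
clock: 16.52
position: [351.7, 476.5, 196.2]
((564.6749267578125, 238.88961791992188), (48.65427780151367, 115.1112060546875), 44.96226119995117) 32.738831993663645
[586.49875573 195.68471553  66.92710904] 433 89.9910465080096
```

View pics/t8.png

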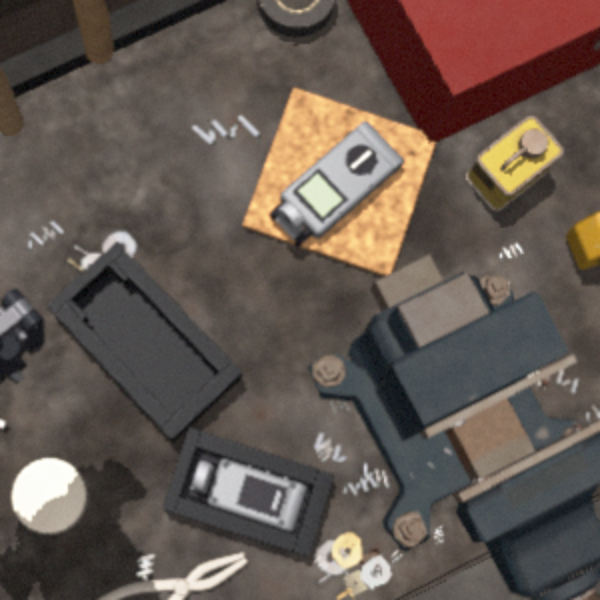

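The picture shows the meter display up in the middle of the mat at about (340,185), clear of the gripper. The small meter is still in its foam at (250,490).

```bash
python3 -c "
from bench import *
print(job_done())"
```

```text
the job is handed in; nothing more can be done
None
```

The larger meter lies display up in the middle of the cork mat (centred within about 5 mm by the camera), the smaller meter is still in its foam, and the job was handed in at about 16.5 s.

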